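# Slide the loaded tube rack home into the autosampler bay and start the run

### The job

Push the tall, top-heavy tube rack across the bench into the grey autosampler bay until its teal base is fully home, squarely against the bay's back stop; push only on the teal base, low down, so that the rack slides upright, and never tip it, lift it or touch the white rack of tubes above the base. Then press the green start button all the way down and let go; do not press it before the rack is home. Leave the bottle, the jar and the beaker where they stand.

Things in the scene. Friction and masses are not known exactly. Their poses are not given: they have to be found in the camera images.
- rack: teal base block 90 mm deep (x), 180 wide (y), 50 high, with the white tube rack fixed on it; 214 mm high in all, about 0.85 kg, centre of mass 67 mm up. Loose on the bench, its origin about 140 mm before home. Origin: centre of the underside; x points from the near face (x = -45 mm, push here) towards the bay, z up. Friction about 0.6: it slides if pushed below 60 mm, tips if pushed above 75
- rack_top: the white rack of stoppered glass tubes fixed on the teal base, not to be touched: 54 mm deep, 164 mm wide, from 50 mm to 214 mm above the bench, its near face 24 mm behind the near face of the base. Origin: centre of its underside, 50 mm above and 6 mm beyond (+x) that of rack, same axes
- home (a point): where the rack's origin stands when home in the grey fixed bay; x points into the bay, away from the robot; z up. Back stop 46 mm beyond, 50 mm high, then a housing 100 mm high. Two side guides, 30 mm high, inner faces 100 mm either side, run from the stop to 5 mm before this point, then flare to a mouth about 260 mm wide 65 mm before it. No floor: the rack slides on the bench
- start (a joint): travel of the green start button in m: 0 released, 0.006 fully down; a spring returns it; full travel takes 5 N, straight down
- start_top (a point): centre of the top of the green start button (34 mm across) when released; the button stands on a fixed grey console 80 mm by 70 mm by 40 mm high, to the left or the right of the bay; this point is 58 mm above the bench and moves with the button
- bottle: white bottle with a red cap, 54 mm across, 130 mm high, loose; beside the bay, on the other side from the button. Origin: centre of its underside. Leave alone
- jar: amber jar with a black lid, 60 mm across, 85 mm high, loose, at the left of the bench. Origin: centre of its underside. Leave alone
- beaker: open white beaker, 60 mm across, 80 mm high, loose, at the right of the bench. Origin: centre of its underside. Leave alone
There are look-alikes about, which are no part of the job. What is shaped like the rack but brown is not meant. What is shaped like the part that bears start but purple is not meant.

How it is judged (in metres and radians):
On the way, in this order (a step that is already met when the one before it is completed fails the run):
1. the rack is fully home in the bay, square, upright and still (x of rack in the frame of home between -0.008 and 0.008 m and y of rack in the frame of home between -0.014 and 0.014 m and angle between the x axis of rack and the x axis of home, either way round below 0.06 rad and angle between rack's own z axis and vertical below 0.04 rad and linear speed of rack below 0.01 m/s), for 0.2 s.
2. with the rack home, the green button is pressed down (x of rack in the frame of home between -0.008 and 0.008 m and y of rack in the frame of home between -0.014 and 0.014 m and angle between the x axis of rack and the x axis of home, either way round below 0.06 rad and angle between rack's own z axis and vertical below 0.04 rad and value of joint start above 0.0045 m), for 0.05 s.
At the end, for the whole second after the job is handed in: Rack within 8 mm of home along the bay, 14 mm across, square within 3.4 degrees, upright within 2.3, on the bench, at rest; button pressed 4.5 mm or more after docking, now released (under 1.5 mm); bottle, jar and beaker within 15 mm of their starts and upright (8 degrees) (all of step 1 and height (world z) of rack below 0.005 m and value of joint start below 0.0015 m and distance of each of bottle, jar, beaker from where it was at the start of the episode below 0.015 m and angle between each of bottle, jar, beaker's own z axis and vertical below 0.15 rad); the robot touches nothing.
It fails at once if the rack is tipped by more than 8 degrees (angle between rack's own z axis and vertical above 0.14 rad).
It fails at once if the rack is lifted off the bench (height (world z) of rack above 0.012 m).
It fails at once if the robot touches the white rack of tubes above the teal base (contact force between rack_top and the fingers above 1 N or contact force between rack_top and the arm above 1 N).
It fails at once if the start button is pressed before the rack is home (value of joint start above 0.003 m and not (x of rack in the frame of home between -0.008 and 0.008 m and y of rack in the frame of home between -0.014 and 0.014 m and angle between the x axis of rack and the x axis of home, either way round below 0.06 rad and angle between rack's own z axis and vertical below 0.04 rad)).
It fails at once if the bottle, the jar or the beaker is displaced by more than 15 mm or tilted (distance of any of bottle, jar, beaker from where it was at the start of the episode above 0.015 m or angle between any of bottle, jar, beaker's own z axis and vertical above 0.15 rad).
It also fails if it takes over 58 s, if anything falls off the work surface, if the arm or the gripper's body presses on something with over 40 N, if the wrist force passes 120 N, or if a joint passes its speed limit or range.

### The arm

A 6-joint arm with a two-finger parallel gripper is mounted at the origin on the work surface. World frame = base frame: x ahead of the robot, y to its left, z up, the work surface at z = 0. Lengths are in mm, angles in rad, forces in N, time in s.
With the tool pointing down it reaches from about 300 to 775 mm from the base axis. Payload 14.6 kg.
Tool frame: the origin (TCP) lies between the finger pads; the fingertips stand env.tip_extent ahead of it and the grasp point (between the pads) lies 6 mm ahead of it (env.tip_extent is the distance from the TCP to the fingertips, in mm); z points along the fingers, y is the line along which they close (so a half turn about z gives the same grasp; the last joint's range is limited). The gripper opens to 85 mm and grips with 20 to 120 N. Pads are 22 mm wide; open, the fingers measure 114 mm over their backs; the gripper's body (76 mm by 85 mm) begins 54 mm behind the grasp point. The pads swing forward as they close: fully open they stand 13 mm farther back than shut.
Start: joints at [-1.356, 0.3, 1.521, -0, 1.321, -0.067], TCP at [152.94, -528.298, 256.281] pointing down, gripper open.
Joint ranges: [-3.03, 3.03], [-0.79, 2.21], [0.23, 2.52], [-1.04, 4.18], [0, 3.07], [-2.55, 2.55]. Speed limits (rad/s): [2.22, 2.22, 2.57, 3.14, 3.14, 3.14].

### API

Orientations are given as a rotation vector (axis times angle).
In Python, from workcell import state, eyes, job, env gives the robot as it stands.
- The arm moves only by the tool jog_arm, never from a script. Its argument "series" is a list of rows, each a list of 7 numbers: the gripper's target within -1 to 1 (fully open at 1, half-way at 0, shut at -1), then the shift along the tool's x, y, z in cm, then the turn, a rotation vector about the tool's x, y, z in rad. A call has exactly 5 rows; each row is the pose to reach, as a shift and turn from the pose commanded when the call began, along the tool's axes at that moment; what a row does not reach only later rows make up. A row lasts 1/8 s, in which the tool goes at most 62.5 mm and 10.7 degrees, less where a joint would pass 70% of its speed; a pose out of reach is approached as far as the arm can. A call with a gripper value outside its range is refused whole. The fingers move at their own pace and stop on an object; "grip_force" is the grip in N (left out, the last holds). Time passes only in rows, so rows that repeat a pose let the fingers close, or fill a call up. It gives the time, the measured TCP pose, the force, the opening and the grip force at its end, in the units of the state.
- state(): the state, without advancing time (a new reading comes with each control period).
- eyes.get_image(name): name is "side" or "top"; returns a dict with "img" (480x640x3 uint8, red, green, blue), "intrinsics" (3x3 intrinsics, pixels), "world_to_cam" (4x4, takes a point from world to camera coordinates). Camera axes: x right, y up, looking along -z (the intrinsics and any distortion apply to the point x, -y, -z); pixel columns grow to the right and rows downward; lengths in mm; the calibration is good to about 2 mm. A picture is of the moment at which its call begins. There is no depth.
- job.hand_in(): hands the job in; it is judged then, once.
The state is a dict: "time": time; "joint_positions": joint angles; "qd": joint speeds; "joint_torque": joint torques, N m; "tcp_pos": TCP position; "ee_rot": TCP orientation; "force": force on the tool from outside, world axes, zero at the start; "moment": the same for the moment, N m; "grip_width": finger opening in mm; "grip_force": force on a finger pad.
Only numpy, scipy, OpenCV 4.12 (cv2) and the standard library are available. Lean on these libraries where they do the work, as an engineer would, in place of code of your own. Each camera call takes 0.05 s, during which the arm holds its last target. There are 200 camera calls.

## Working session

There is one attempt and no reset: what is moved stays moved. The work goes in short steps, Python scripts to look and compute and a tool call to move; the robot and the scene stay as the last step left them, time stands still between calls to the robot, and variables do not carry over. Pictures are saved under pics/ and viewed, at most 10 in all, crops included, and the job is handed in when it is done.

Besides the shell and the picture viewer there is one more tool, called after "Call:" as a command line: name --pt "numbers of a row" for each row, then --argument value for the rest. jog_arm: Moves the arm, as the interface text tells. Its arguments: {"type":"object","properties":{"series":{"type":"array","items":{"type":"array","items":{"type":"number"}}},"grip_force":{"type":"number"}},"required":["series"]}

```bash
mkdir -p pics
python3 - <<'E'
from workcell import state, eyes, job, env
import cv2,numpy as np
for n in("side","top"):
    d=eyes.get_image(n); cv2.imwrite(f"pics/{n}0.png",d["img"][:,:,::-1]); np.savez(f"{n}0.npz",**d)
    print(n,d["intrinsics"],d["world_to_cam"].round(3),d.keys())
s=state();print(s["tcp_pos"],s["ee_rot"],s["time"],s["grip_width"],env.tip_extent)
E
```

```text
side [[608.52865284   0.         316.85070026]
 [  0.         608.52865284 226.51650374]
 [  0.           0.           1.        ]] [[ 3.17000e-01  9.49000e-01 -0.00000e+00 -1.68379e+02]
 [-8.95000e-01  2.99000e-01  3.32000e-01  4.19601e+02]
 [ 3.15000e-01 -1.05000e-01  9.43000e-01 -1.58755e+03]
 [ 0.00000e+00  0.00000e+00  0.00000e+00  1.00000e+00]] dict_keys(['img', 'intrinsics', 'world_to_cam'])
top [[593.09986322   0.         323.79135065]
 [  0.         593.09986322 243.66235398]
 [  0.           0.           1.        ]] [[ 1.400000e-02 -1.000000e+00 -9.000000e-03 -1.812000e+00]
 [ 9.930000e-01  1.300000e-02  1.170000e-01 -5.425790e+02]
 [-1.170000e-01 -1.000000e-02  9.930000e-01 -1.074427e+03]
 [ 0.000000e+00  0.000000e+00  0.000000e+00  1.000000e+00]] dict_keys(['img', 'intrinsics', 'world_to_cam'])
[ 152.90408959 -528.1242834   255.78187196] [-3.10942906e+00 -4.41038257e-01  9.77571736e-05] 0.1 85.31083703769997 25.0
```

View pics/side0.png

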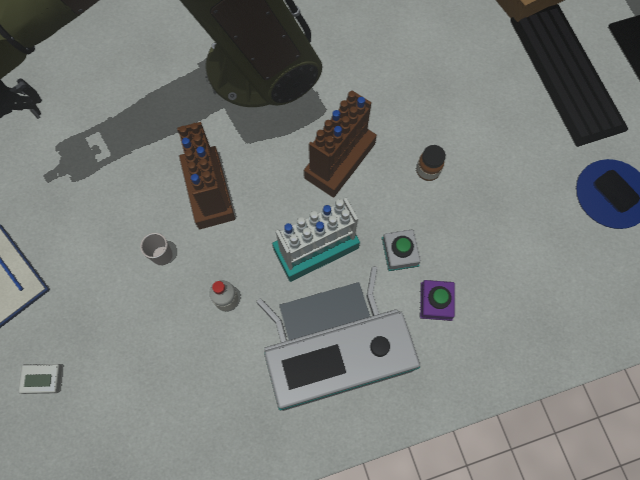

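View pics/top0.png

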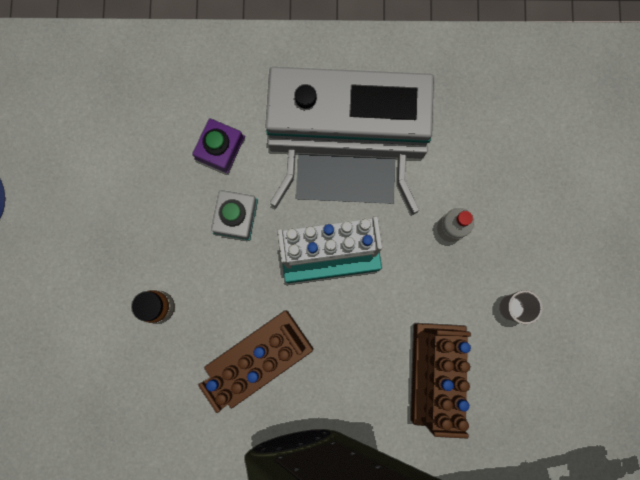

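Teal rack is at top-view (330,255) and side-view (317,250). The two look-alikes are brown, at (257,360) and (443,380) in the top view. The grey console's green button is at top (232,212) / side (402,246); the purple decoy at (217,143) is rejected by colour. The bay is grey, at (350,150). I'll confirm with one enlarged crop and take first measurements.

```bash
cat > h.py <<'E'
import numpy as np,cv2
def cam(d):
    W=d["world_to_cam"];R=W[:3,:3];return d["intrinsics"],R,-R.T@W[:3,3]
def ray(d,uv):
    K,R,c=cam(d);p=np.linalg.inv(K)@np.array([uv[0],uv[1],1.]);return c,R.T@np.array([p[0],-p[1],-p[2]])
def onz(d,uv,z):
    c,r=ray(d,uv);return c+r*(z-c[2])/r[2]
def cross(d1,u1,d2,u2):
    (a,r),(b,s)=ray(d1,u1),ray(d2,u2);t=np.linalg.lstsq(np.c_[r,-s],b-a,rcond=None)[0]
    p,q=a+r*t[0],b+s*t[1];return (p+q)/2,np.linalg.norm(p-q)
def mask(d,lo,hi):
    return cv2.inRange(cv2.cvtColor(d["img"],cv2.COLOR_RGB2HSV),lo,hi)
def blobs(m,amin=60):
    n,l,s,c=cv2.connectedComponentsWithStats(m);return [(s[i,4],c[i].round(1),s[i,:4],l==i) for i in range(1,n) if s[i,4]>=amin]
E
python3 - <<'E'
from h import *
T=dict(np.load("top0.npz"));S=dict(np.load("side0.npz"))
print(cam(T)[2],cam(S)[2])
for n,d in(("T",T),("S",S)):
    for b in blobs(mask(d,(80,120,60),(97,255,255)))[:4]:
        print(n,"teal",b[:3]);c=cv2.findContours(b[3].astype(np.uint8),0,2)[0][0]
        a=cv2.approxPolyDP(cv2.convexHull(c),3,True)[:,0];print(a.tolist())
        print([onz(d,p,50)[:2].round(0).tolist() for p in a],[onz(d,p,0)[:2].round(0).tolist() for p in a])
    for b in blobs(mask(d,(50,80,60),(78,255,255))): print(n,"green",b[:3],onz(d,b[1],58).round(0))
a=cv2.resize(T["img"][60:300,180:480],None,fx=2,fy=2,interpolation=2) if 0 else cv2.resize(T["img"][60:300,190:490],(750,600),interpolation=cv2.INTER_CUBIC)
cv2.imwrite("pics/topc.png",a[:,:,::-1])
a=cv2.resize(S["img"][190:420,200:480],(730,600),interpolation=cv2.INTER_CUBIC);cv2.imwrite("pics/sidec.png",a[:,:,::-1])
E
```

```text
[ 412.7545552    -6.20058676 1130.65612312] [ 929.43177881 -132.23264233 1357.71995599]
T teal (np.int32(1476), array([332.1, 268. ]), array([284, 254,  97,  28], dtype=int32))
[[379, 255], [379, 269], [286, 281], [284, 267]]
[[521.0, -96.0], [495.0, -96.0], [471.0, 73.0], [497.0, 77.0]] [[526.0, -100.0], [499.0, -100.0], [474.0, 77.0], [500.0, 81.0]]
T green (np.int32(236), array([214.2, 139.2]), array([206, 131,  18,  17], dtype=int32)) [733. 212.  58.]
T green (np.int32(256), array([230.7, 211.3]), array([222, 203,  18,  18], dtype=int32)) [597. 177.  58.]
S teal (np.int32(801), array([315.2, 255.6]), array([273, 236,  87,  41], dtype=int32))
[[359, 242], [290, 276], [273, 245], [276, 241], [355, 236]]
[[557.0, 92.0], [583.0, -80.0], [503.0, -94.0], [496.0, -85.0], [541.0, 88.0]] [[543.0, 100.0], [570.0, -78.0], [486.0, -93.0], [479.0, -83.0], [526.0, 96.0]]
S green (np.int32(177), array([403. , 244.6]), array([396, 238,  15,  15], dtype=int32)) [597. 182.  58.]
S green (np.int32(190), array([440.6, 295.9]), array([433, 289,  16,  15], dtype=int32)) [732. 217.  58.]
```

View pics/topc.png

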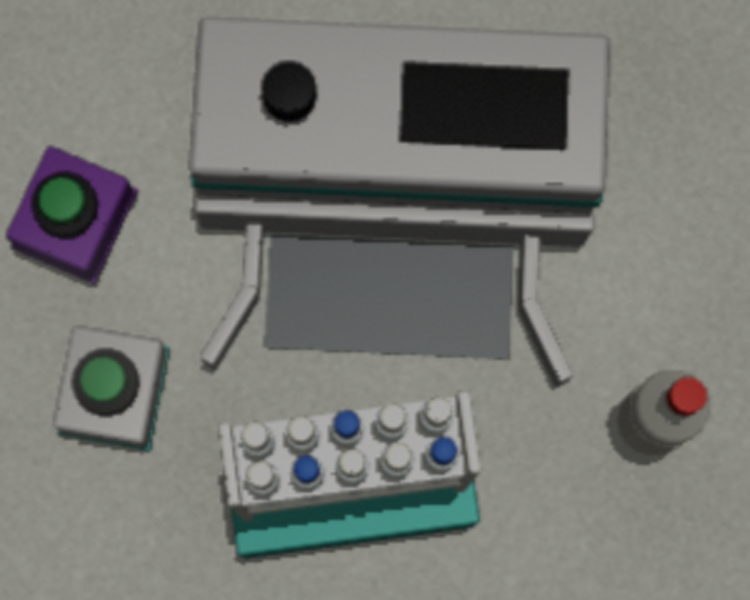

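View pics/sidec.png

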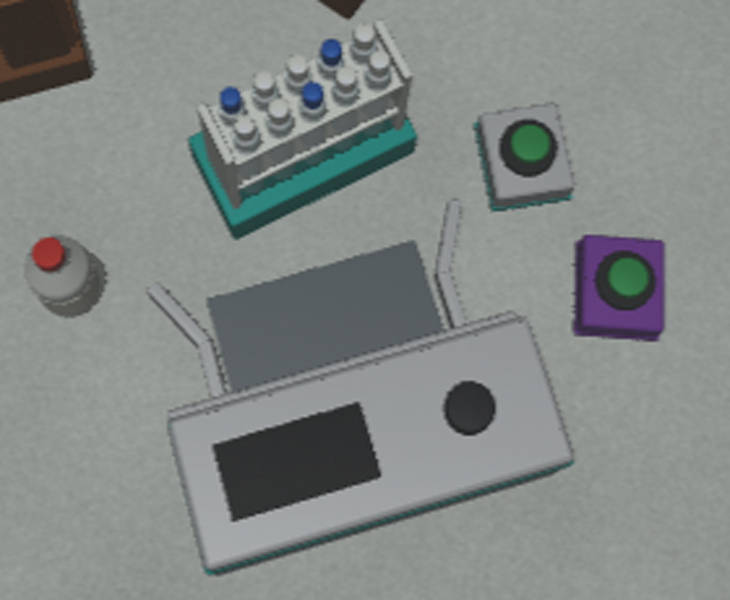

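The crops confirm it: the teal-based white rack, the light-grey console's button (top crop 105,378) and the mouth formed by the guides. The purple console is the decoy. Next I'll measure the bay pose.

Run:
```python
from h import *
T=dict(np.load("top0.npz"));S=dict(np.load("side0.npz"))
t=lambda x,y:(190+x/2.5,60+y/2.5); s=lambda x,y:(200+x/730*280,190+y/600*230)
for nm,p,z in[("gL stop",(262,230),30),("gL bend",(259,290),30),("gR stop",(526,238),30),("gR bend",(523,302),30),("gLtip",(210,365),30),("gRtip",(562,380),30),
 ("stopL",(197,212),50),("stopR",(592,229),50),("pad1",(270,238),0),("pad2",(512,248),0),("pad3",(510,358),0),("pad4",(265,347),0)]:
    print(nm,onz(T,t(*p),z)[:2].round(0))
for nm,p,z in[("gLbend",(440,270),30),("gRbend",(206,347),30),("gLtip",(452,203),30),("gRtip",(152,290),30),("pad1",(440,330),0),("pad3",(233,391),0),("pad3",(208,297),0),("pad4",(415,241),0)]:
    print("S",nm,onz(S,s(*p),z)[:2].round(0))
print("button",cross(T,(230.7,211.3),S,(403,244.6)))
print("rack near-left base corner top edge etc", cross(T,t(237,545),S,s(415,132)))
# stoppers at rack top: front-row blue / centres of rack
for a,b in[((347,423),(312,95)),((306,468),(331,50)),((443,450),(231,98))]: print("stopper",cross(T,t(*a),S,s(*b)))
print("bottle cap",onz(T,t(688,395),130)[:2],onz(S,s(48,253),130)[:2])
```

```text
gL stop [718.  63.]
gL bend [671.  64.]
gR stop [ 714. -138.]
gR bend [ 664. -136.]
gLtip [613. 100.]
gRtip [ 605. -165.]
stopL [726. 111.]
stopR [ 716. -185.]
pad1 [720.  58.]
pad2 [ 714. -131.]
pad3 [ 627. -129.]
pad4 [633.  61.]
S gLbend [672.  75.]
S gRbend [ 672. -134.]
S gLtip [620. 105.]
S gRtip [ 611. -163.]
S pad1 [716.  62.]
S pad3 [ 709. -124.]
S pad3 [ 625. -120.]
S pad4 [635.  68.]
button (array([597.11848399, 178.71447777,  60.88780719]), np.float64(4.918890857692147))
rack near-left base corner top edge etc (array([ 493.32173798,  108.65113149, -146.6720723 ]), np.float64(38.188274847254284))
stopper (array([545.53735795,  -1.41804301, 206.91993778]), np.float64(5.467352235389101))
stopper (array([516.33683902,  23.86053252, 210.29234836]), np.float64(5.525676292266167))
stopper (array([528.92221981, -61.54488844, 209.68917084]), np.float64(5.783044745840029))
bottle cap [ 578.04767149 -236.06436108] [ 580.07615622 -230.57039552]
```

Run:
```python
from h import *
from scipy.spatial.transform import Rotation as R
T=dict(np.load("top0.npz"));S=dict(np.load("side0.npz"))
for n,d in(("T",T),("S",S)):
  for b in blobs(mask(d,(3,90,25),(18,255,200)),300):
    c=cv2.findContours(b[3].astype(np.uint8),0,2)[0];c=max(c,key=len)
    a=cv2.approxPolyDP(cv2.convexHull(c),3,True)[:,0]
    print(n,b[1]);
    for p in a: print("  ",p,*[onz(d,p,z)[:2].round(0) for z in(0,50,200)])
from workcell import state
print(R.from_rotvec(state()["ee_rot"]).as_matrix().round(3))
```

```text
T [255.5 361. ]
   [286 311] [417.  76.] [417.  72.] [416.  61.]
   [311 351] [343.  27.] [346.  25.] [355.  21.]
   [232 407] [238. 172.] [246. 164.] [269. 141.]
   [216 411] [230. 202.] [238. 193.] [263. 165.]
   [199 386] [275. 235.] [281. 225.] [300. 193.]
   [205 367] [310. 225.] [315. 215.] [329. 184.]
T [440.3 378.7]
   [415 324] [ 396. -169.] [ 397. -161.] [ 399. -140.]
   [464 326] [ 393. -261.] [ 394. -249.] [ 397. -216.]
   [470 334] [ 379. -272.] [ 380. -260.] [ 385. -225.]
   [467 437] [ 191. -263.] [ 200. -252.] [ 230. -218.]
   [436 436] [ 191. -206.] [ 201. -197.] [ 231. -171.]
   [413 422] [ 216. -164.] [ 225. -157.] [ 251. -136.]
S [528.1   6.3]
   [562   0] [ 67. 859.] [ 98. 822.] [194. 713.]
   [518  20] [ 88. 718.] [119. 686.] [212. 593.]
   [503   7] [ 37. 697.] [ 70. 666.] [168. 575.]
   [506   0] [ 18. 714.] [ 52. 683.] [152. 590.]
S [339.  130.1]
   [368 108] [214. 243.] [240. 229.] [319. 188.]
   [332 155] [310. 114.] [333. 105.] [401.  77.]
   [310 145] [266.  71.] [291.  63.] [364.  41.]
   [340 108] [191. 176.] [218. 164.] [300. 130.]
S [200.  174.6]
   [202 128] [ 135. -172.] [ 165. -170.] [ 252. -166.]
   [216 150] [ 206. -154.] [ 232. -154.] [ 312. -151.]
   [232 212] [ 376. -162.] [ 397. -160.] [ 458. -157.]
   [196 222] [ 374. -249.] [ 394. -245.] [ 456. -232.]
   [180 155] [ 191. -242.] [ 218. -238.] [ 300. -226.]
   [188 131] [ 133. -207.] [ 162. -204.] [ 250. -196.]
S [346.  161.5]
   [375 134] [289. 234.] [312. 221.] [383. 180.]
   [334 189] [397.  89.] [417.  81.] [476.  56.]
   [304 170] [326.  35.] [349.  29.] [415.  11.]
   [368 130] [273. 222.] [297. 209.] [369. 169.]
[[ 0.961  0.278 -0.   ]
 [ 0.278 -0.961  0.001]
 [ 0.    -0.001 -1.   ]]
```

Call:
jog_arm --pt "1 2 -2 -5 0 0 0" --pt "1 6.2 -6 -6.4 0 0 0.1" --pt "1 10.4 -10.1 -6.4 0 0 0.2" --pt "1 14.5 -14.1 -6.4 0 0 0.32" --pt "1 18.7 -18.2 -6.4 0 0 0.32"

```text
time: 0.72
tcp_pos: [282.4, -299.8, 320.2]
ee_rot: [-3.141, 0.064, 0.0]
force: [1.8, -0.6, 0.0]
grip_width: 85.1
grip_force: 0.0
```

```bash
cat > st.py <<'E'
from workcell import state
from scipy.spatial.transform import Rotation as R
import sys,numpy as np
s=state();M=R.from_rotvec(s["ee_rot"]).as_matrix();p=s["tcp_pos"]
print(s["time"],p.round(1),"F",np.round(s["force"],1),"w",round(s["grip_width"],1),"q",np.round(s["joint_positions"],2));print("tool x",M[:,0].round(3),"z",M[:,2].round(3))
if len(sys.argv)>3: print("shift cm",(M.T@(np.array(sys.argv[1:4],float)-p)/10).round(2))
E
python3 st.py 440 -25 320
```

```text
0.725 [ 282.4 -299.8  320.2] F [ 1.8 -0.6  0. ] w 85.1 q [-0.9  -0.06  1.78  0.    1.43  0.71]
tool x [ 0.999 -0.04  -0.   ] z [-0.  0. -1.]
shift cm [ 1.464e+01 -2.809e+01  2.000e-02]
```

Call:
jog_arm --pt "1 2.9 -5.5 0 0 0 0" --pt "1 5.8 -11 0 0 0 0" --pt "1 8.7 -16.6 0 0 0 0" --pt "1 11.6 -22.2 0 0 0.1 0" --pt "1 14.6 -28.1 0 0 0.25 0"

```text
time: 1.35
tcp_pos: [437.1, -28.4, 320.2]
ee_rot: [3.112, -0.059, 0.397]
force: [0.9, -0.9, 0.3]
grip_width: 85.6
grip_force: 0.0
```

```bash
python3 st.py 440 -25 250
```

```text
1.35 [437.1 -28.4 320.2] F [ 0.9 -0.9  0.3] w 85.6 q [-0.17 -0.13  1.85  0.04  1.17  1.43]
tool x [ 0.967 -0.037  0.251] z [ 0.251 -0.008 -0.968]
shift cm [-1.5  -0.34  6.87]
```

Call:
jog_arm --pt "1 -0.5 -0.3 3.5 0 0.1 0" --pt "1 -1.7 -0.3 8 0 0.17 0" --pt "1 -2.8 -0.3 12 0 0.17 0" --pt "1 -4.0 -0.3 16.5 0 0.17 0" --pt "1 -4.0 -0.3 16.5 0 0.17 0"

```text
time: 1.98
tcp_pos: [437.0, -27.3, 148.2]
ee_rot: [3.067, -0.059, 0.644]
force: [-0.1, -0.4, 1.2]
grip_width: 85.4
grip_force: 0.0
```

```bash
python3 st.py 440 -25 32
python3 - <<'E'
from workcell import eyes
import cv2,numpy as np
a=eyes.get_image("side")["img"][90:340,180:430];b=eyes.get_image("top")["img"][180:430,200:450]
cv2.imwrite("pics/a.png",cv2.resize(np.hstack([a,b]),(800,400),interpolation=2)[:,:,::-1])
E
```

```text
1.975 [437.  -27.3 148.2] F [-0.1 -0.4  1.2] w 85.4 q [-0.17  0.02  2.18  0.11  0.54  1.35]
tool x [ 0.915 -0.035  0.402] z [ 0.402 -0.015 -0.916]
shift cm [-4.4  -0.23 10.75]
```

View pics/a.png

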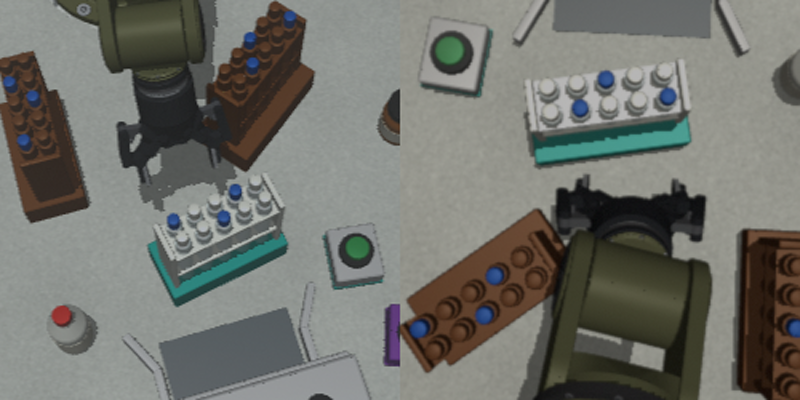

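Mid-descent: the tool is tilted, in front of the teal near face and between the brown racks, with the left side close to the brown tower (crop 560,260). I'll descend at y≈-30.

Call:
jog_arm --pt "1 -1.0 0.3 2.5 0 0 0" --pt "1 -2.2 0.3 5.3 0 0 0" --pt "1 -3.0 0.3 7.5 0 0 0" --pt "1 -3.8 0.3 9.3 0 0 0" --pt "1 -4.4 0.3 10.7 0 0 0"

```text
time: 2.7
tcp_pos: [443.3, -30.8, 36.2]
ee_rot: [3.063, -0.058, 0.658]
force: [-0.6, -0.3, 0.2]
grip_width: 85.6
grip_force: 0.0
```

```bash
python3 st.py 440 -30 32
python3 - <<'E'
from workcell import eyes
import cv2,numpy as np
a=eyes.get_image("side")["img"][90:340,180:430];b=eyes.get_image("top")["img"][180:430,200:450]
cv2.imwrite("pics/b.png",cv2.resize(np.hstack([a,b]),(800,400),interpolation=2)[:,:,::-1])
E
```

```text
2.7 [443.3 -30.8  36.2] F [-0.6 -0.3  0.2] w 85.6 q [-0.18  0.31  2.22  0.29  0.2   1.15]
tool x [ 0.911 -0.035  0.411] z [ 0.41  -0.016 -0.912]
shift cm [-0.48 -0.07  0.25]
```

View pics/b.png

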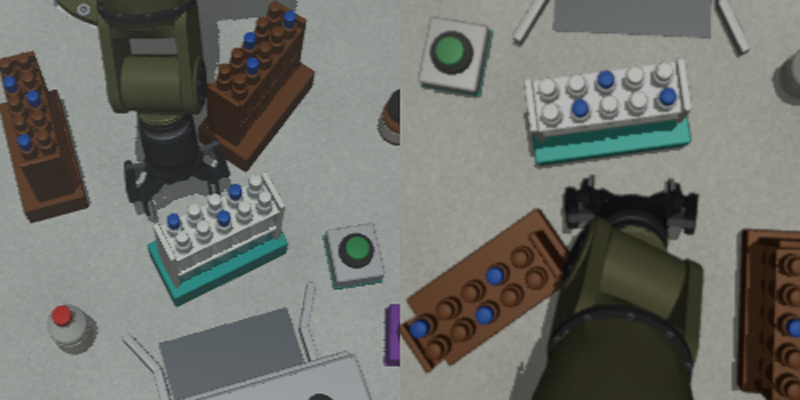

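Call:
jog_arm --pt "1 0.5 0 0.7 0 0 0" --pt "1 1.1 0 0.9 0 0 0" --pt "1 1.6 0 1.2 0 0 0" --pt "1 2.1 0 1.4 0 0 0" --pt "1 2.6 0 1.6 0 0 0"

```text
time: 3.42
tcp_pos: [471.6, -31.5, 30.6]
ee_rot: [3.065, -0.057, 0.65]
force: [-6.1, 1.5, 2.9]
grip_width: 85.0
grip_force: 3.2
```

```bash
cat > rk.py <<'E'
from workcell import eyes
from h import *
T=eyes.get_image("top")
# stoppers' end plates hidden; use teal region near edge
b=max(blobs(mask(T,(80,120,50),(97,255,255))),key=lambda b:b[0])
ys,xs=np.nonzero(b[3]);c=sorted(set(xs));lo=np.array([[x,ys[xs==x].max()+.5] for x in c if (ys[xs==x]).size>5])
print("teal",b[0],b[2],"bot edge")
# blue stoppers, top z=212
P=[onz(T,q[1],212)[:2] for q in blobs(mask(T,(105,120,60),(125,255,255)),25) if 200<q[1][0]<460 and q[1][1]<290]
print("blue",np.round(P,1).tolist())
l=cv2.fitLine(lo[2:-2].astype(np.float32),cv2.DIST_HUBER,0,.01,.01).ravel();v,p=l[:2],l[2:]
e=[onz(T,p+v*(x-p[0])/v[0],0)[:2] for x in(c[0],c[-1]+1)];d=e[1]-e[0]
yaw=np.arctan2(d[0],-d[1]);near=(e[0]+e[1])/2;o=near+45*np.array([np.cos(yaw),np.sin(yaw)])
print("ends",np.round(e,1).tolist(),"yaw",yaw.round(3),"origin~",o.round(1))
h=np.array([674,-36.]);r=o-h;a=-.034;print("home frame x,y,yaw",(r@[np.cos(a),np.sin(a)]).round(1),(r@[-np.sin(a),np.cos(a)]).round(1),(yaw-a).round(3))
E
python3 st.py; python3 rk.py
```

```text
3.425 [471.6 -31.5  30.6] F [-6.1  1.5  2.9] w 85.0 q [-0.17  0.37  2.15  0.25  0.22  1.21]
tool x [ 0.913 -0.034  0.406] z [ 0.406 -0.015 -0.914]
teal 1547 [284 250  98  27] bot edge
blue [[552.2, -4.8], [535.0, -65.1], [524.3, 20.5]]
ends [[481.1, 80.7], [503.9, -106.1]] yaw 0.121 origin~ [537.2  -7.2]
home frame x,y,yaw -137.7 24.1 0.155
```

Call:
jog_arm --pt "1 0.5 0.1 0.2 0 0 0" --pt "1 1.1 0.2 0.5 0 0 0" --pt "1 1.6 0.3 0.7 0 0 0" --pt "1 2.2 0.4 1.0 0 0 0" --pt "1 2.7 0.5 1.2 0 0 0"

```text
time: 4.1
tcp_pos: [501.0, -37.7, 30.6]
ee_rot: [3.065, -0.058, 0.65]
force: [-4.9, 1.1, -0.2]
grip_width: 85.3
grip_force: 2.4
```

```bash
python3 st.py; python3 rk.py
```

```text
4.1 [501.  -37.7  30.6] F [-4.9  1.1 -0.2] w 85.3 q [-0.17  0.41  2.07  0.22  0.25  1.23]
tool x [ 0.913 -0.034  0.406] z [ 0.406 -0.015 -0.914]
teal 1578 [288 237  97  23] bot edge
blue [[581.1, -13.8], [560.5, -73.1], [554.2, 13.1]]
ends [[515.1, 73.8], [529.2, -111.8]] yaw 0.076 origin~ [567.  -15.6]
home frame x,y,yaw -107.6 16.8 0.11
```

Call:
jog_arm --pt "1 0.5 0.1 0.2 0 0 0" --pt "1 1.1 0.2 0.5 0 0 0" --pt "1 1.6 0.3 0.7 0 0 0" --pt "1 2.2 0.4 1.0 0 0 0" --pt "1 2.7 0.5 1.2 0 0 0"

```text
time: 4.78
tcp_pos: [530.3, -43.9, 30.7]
ee_rot: [3.065, -0.058, 0.651]
force: [-4.2, 3.0, -0.1]
grip_width: 85.6
grip_force: 2.3
```

```bash
python3 st.py; python3 rk.py
```

```text
4.775 [530.3 -43.9  30.7] F [-4.2  3.  -0.1] w 85.6 q [-0.17  0.46  1.99  0.2   0.28  1.25]
tool x [ 0.913 -0.035  0.406] z [ 0.406 -0.015 -0.914]
teal 1631 [292 223  97  20] bot edge
blue [[609.2, -23.8], [583.9, 4.9], [585.4, -81.6]]
ends [[549.7, 66.8], [552.1, -119.4]] yaw 0.013 origin~ [595.9 -25.7]
home frame x,y,yaw -78.4 7.6 0.047
```

Call:
jog_arm --pt "1 0.5 0.05 0.2 0 0 0" --pt "1 1.1 0.1 0.5 0 0 0" --pt "1 1.6 0.2 0.7 0 0 0" --pt "1 2.2 0.25 1.0 0 0 0" --pt "1 2.7 0.3 1.2 0 0 0"

```text
time: 5.45
tcp_pos: [559.9, -48.2, 30.8]
ee_rot: [3.065, -0.059, 0.652]
force: [-5.2, 0.1, -1.9]
grip_width: 85.3
grip_force: 2.3
```

```bash
python3 st.py; python3 rk.py
```

```text
5.45 [559.9 -48.2  30.8] F [-5.2  0.1 -1.9] w 85.3 q [-0.17  0.5   1.91  0.18  0.32  1.28]
tool x [ 0.913 -0.035  0.407] z [ 0.407 -0.015 -0.913]
teal 1617 [295 207  97  22] bot edge
blue [[638.0, -31.4], [613.6, -1.8], [610.8, -88.0]]
ends [[583.7, 61.7], [577.6, -125.1]] yaw -0.032 origin~ [625.6 -33.2]
home frame x,y,yaw -48.4 1.2 0.002
```

Call:
jog_arm --pt "1 0.5 0 0.2 0 0 0" --pt "1 1.1 0 0.5 0 0 0" --pt "1 1.6 0 0.7 0 0 0" --pt "1 2.2 0 1.0 0 0 0" --pt "1 2.7 0 1.2 0 0 0"

```text
time: 6.12
tcp_pos: [589.7, -49.4, 30.9]
ee_rot: [3.064, -0.059, 0.652]
force: [-4.2, 0.4, -1.3]
grip_width: 85.3
grip_force: 2.1
```

```bash
python3 st.py; python3 rk.py
```

```text
6.125 [589.7 -49.4  30.9] F [-4.2  0.4 -1.3] w 85.3 q [-0.16  0.55  1.83  0.15  0.35  1.31]
tool x [ 0.913 -0.035  0.407] z [ 0.407 -0.016 -0.913]
teal 1657 [296 189  97  24] bot edge
blue [[667.5, -32.7], [643.5, -2.8], [640.4, -89.1]]
ends [[614.7, 60.4], [608.3, -127.1]] yaw -0.034 origin~ [656.5 -34.9]
home frame x,y,yaw -17.6 0.5 0.0
```

Now gently: about 15 mm more in small steps, until the stop's force shows.

Call:
jog_arm --pt "1 0.3 0 0.15 0 0 0" --pt "1 0.6 0 0.3 0 0 0" --pt "1 0.9 0 0.4 0 0 0" --pt "1 1.1 0 0.5 0 0 0" --pt "1 1.2 0 0.55 0 0 0"

```text
time: 6.8
tcp_pos: [602.8, -49.8, 30.9]
ee_rot: [3.064, -0.058, 0.653]
force: [-6.2, 1.1, 1.5]
grip_width: 85.3
grip_force: 3.1
```

Call:
jog_arm --pt "1 0.08 0 0.04 0 0 0" --pt "1 0.16 0 0.08 0 0 0" --pt "1 0.24 0 0.12 0 0 0" --pt "1 0.32 0 0.16 0 0 0" --pt "1 0.32 0 0.16 0 0 0"

```text
time: 7.42
tcp_pos: [606.4, -50.0, 30.9]
ee_rot: [3.064, -0.059, 0.653]
force: [-6.2, 0.2, 2.4]
grip_width: 85.4
grip_force: 2.7
```

```bash
python3 st.py; python3 rk.py
```

```text
7.425 [606.4 -50.   30.9] F [-6.2  0.2  2.4] w 85.4 q [-0.16  0.57  1.78  0.14  0.37  1.33]
tool x [ 0.912 -0.035  0.408] z [ 0.408 -0.016 -0.913]
teal 1694 [297 178  96  26] bot edge
blue [[684.8, -33.2], [660.5, -3.2], [657.1, -89.8]]
ends [[631.7, 58.7], [626.1, -127.1]] yaw -0.03 origin~ [673.9 -35.5]
home frame x,y,yaw -0.2 0.5 0.004
```

Call:
jog_arm --pt "1 0.04 0 0.02 0 0 0" --pt "1 0.09 0 0.04 0 0 0" --pt "1 0.14 0 0.06 0 0 0" --pt "1 0.18 0 0.08 0 0 0" --pt "1 0.18 0 0.08 0 0 0"

```text
time: 8.1
tcp_pos: [608.3, -50.0, 30.9]
ee_rot: [3.064, -0.059, 0.653]
force: [-5.3, 0.1, 1.7]
grip_width: 85.6
grip_force: 3.0
```

Call:
jog_arm --pt "1 0.04 0 0.02 0 0 0" --pt "1 0.09 0 0.04 0 0 0" --pt "1 0.14 0 0.06 0 0 0" --pt "1 0.18 0 0.08 0 0 0" --pt "1 0.18 0 0.08 0 0 0"

```text
time: 8.72
tcp_pos: [610.3, -50.1, 30.9]
ee_rot: [3.064, -0.058, 0.653]
force: [-6.2, -0.4, 1.9]
grip_width: 85.5
grip_force: 3.0
```

Call:
jog_arm --pt "1 0.04 0 0.02 0 0 0" --pt "1 0.09 0 0.04 0 0 0" --pt "1 0.14 0 0.06 0 0 0" --pt "1 0.18 0 0.08 0 0 0" --pt "1 0.18 0 0.08 0 0 0"

```text
time: 9.35
tcp_pos: [612.2, -50.2, 30.9]
ee_rot: [3.064, -0.059, 0.653]
force: [-5.5, 0.6, 2.4]
grip_width: 85.1
grip_force: 3.0
```

```bash
python3 st.py; python3 rk.py;python3 - <<'E'
from workcell import eyes
import cv2,numpy as np
a=eyes.get_image("side")["img"][190:390,230:430];b=eyes.get_image("top")["img"][80:280,250:450]
cv2.imwrite("pics/c.png",cv2.resize(np.hstack([a,b]),(800,400),interpolation=2)[:,:,::-1])
E
```

```text
9.35 [612.2 -50.2  30.9] F [-5.5  0.6  2.4] w 85.1 q [-0.16  0.58  1.77  0.13  0.38  1.34]
tool x [ 0.912 -0.035  0.408] z [ 0.408 -0.016 -0.913]
teal 1706 [297 174  96  27] bot edge
blue [[690.7, -33.3], [665.9, -3.5], [663.3, -90.0]]
ends [[637.5, 58.9], [632.3, -127.1]] yaw -0.028 origin~ [679.9 -35.4]
home frame x,y,yaw 5.9 0.8 0.006
```

View pics/c.png

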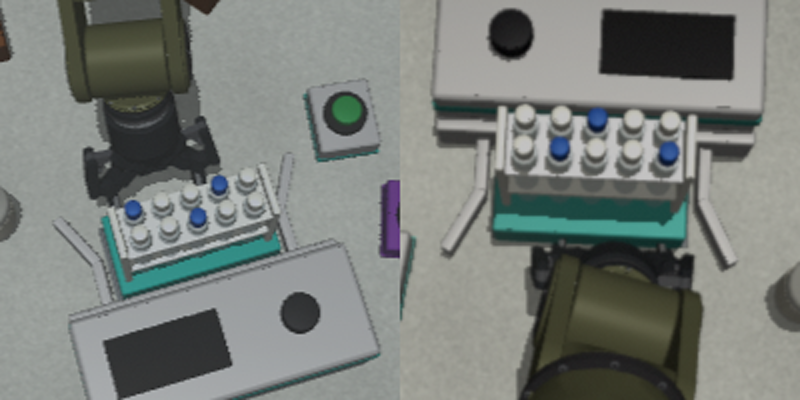

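The rack is square between the guides, its back nearly at the stop. No stop force yet, so I'll keep creeping forward.

Call:
jog_arm --pt "1 0.05 0 0.02 0 0 0" --pt "1 0.1 0 0.045 0 0 0" --pt "1 0.15 0 0.07 0 0 0" --pt "1 0.2 0 0.09 0 0 0" --pt "1 0.25 0 0.11 0 0 0"

```text
time: 10.12
tcp_pos: [614.9, -50.3, 30.9]
ee_rot: [3.064, -0.059, 0.653]
force: [-6.2, 0.5, 2.1]
grip_width: 85.1
grip_force: 3.2
```

Call:
jog_arm --pt "1 0.05 0 0.02 0 0 0" --pt "1 0.1 0 0.045 0 0 0" --pt "1 0.15 0 0.07 0 0 0" --pt "1 0.2 0 0.09 0 0 0" --pt "1 0.25 0 0.11 0 0 0"

```text
time: 10.75
tcp_pos: [616.1, -50.2, 30.7]
ee_rot: [3.066, -0.058, 0.647]
force: [-32.3, 0.5, 22.6]
grip_width: 85.4
grip_force: 16.3
```

Stop contact confirmed by the force step. I'll retreat straight back, then up.

Call:
jog_arm --pt "1 -0.2 0 -0.1 0 0 0" --pt "1 -0.6 0 -0.3 0 0 0" --pt "1 -2 0 -0.9 0 0 0" --pt "1 -4 0 -1.8 0 0 0" --pt "1 -6 0 -2.7 0 0 0"

```text
time: 11.38
tcp_pos: [551.7, -48.0, 31.3]
ee_rot: [3.063, -0.059, 0.655]
force: [-0.5, 0.7, 0.2]
grip_width: 85.7
grip_force: 0.0
```

```bash
python3 rk.py; python3 st.py 550 -40 280
```

```text
teal 1691 [297 172  96  27] bot edge
blue [[693.4, -33.4], [669.3, -3.5], [666.5, -90.0]]
ends [[642.3, 58.9], [635.2, -127.1]] yaw -0.038 origin~ [683.7 -35.8]
home frame x,y,yaw 9.7 0.6 -0.004
11.425 [549.3 -47.7  30.7] F [-0.  -1.  -0.9] w 85.4 q [-0.18  0.49  1.94  0.19  0.3   1.27]
tool x [ 0.913 -0.035  0.407] z [ 0.407 -0.015 -0.914]
shift cm [ 10.18  -0.77 -22.76]
```

Call:
jog_arm --pt "1 1.5 0 -4.5 0 0 0" --pt "1 3.8 0 -9 0 0 0" --pt "0 6.2 -0.3 -14 0 0 0" --pt "-1 8.3 -0.6 -18.5 0 -0.1 0" --pt "-1 10.2 -0.8 -22.8 0 -0.25 0"

```text
time: 12.05
tcp_pos: [552.4, -40.0, 282.0]
ee_rot: [3.125, -0.06, 0.272]
force: [-0.9, 0.2, -0.5]
grip_width: 32.1
grip_force: 0.0
```

Call:
jog_arm --pt "-1 0 -4 0 0 -0.15 0" --pt "-1 0 -9 0 0 -0.15 0" --pt "-1 1 -14 0 0 -0.15 0" --pt "-1 2 -19 0 0 -0.15 0" --pt "-1 2 -19 0 0 -0.15 0"

```text
time: 12.68
tcp_pos: [579.9, 152.1, 282.5]
ee_rot: [-3.141, 0.054, -0.041]
force: [0.1, 0.2, 0.6]
grip_width: 0.1
grip_force: 0.0
```

```bash
python3 st.py 597 179 100;python3 rk.py
python3 - <<'E'
from workcell import eyes
from h import *
for n in("top","side"):
    d=eyes.get_image(n)
    for b in blobs(mask(d,(50,80,60),(78,255,255))): print(n,b[:2],onz(d,b[1],58).round(0))
E
```

```text
12.675 [579.9 152.1 282.5] F [0.1 0.2 0.6] w 0.1 q [ 0.2   0.38  1.35 -0.01  1.38  1.8 ]
tool x [ 0.999 -0.035  0.026] z [ 0.026 -0.    -1.   ]
shift cm [ 1.14 -2.73 18.28]
teal 1773 [297 172  96  29] bot edge
blue [[693.4, -33.4], [669.2, -3.6], [666.6, -90.1]]
ends [[641.8, 58.9], [633.9, -127.1]] yaw -0.042 origin~ [682.8 -36. ]
home frame x,y,yaw 8.8 0.3 -0.008
side (np.int32(175), array([403.1, 244.8])) [597. 182.  58.]
side (np.int32(191), array([440.5, 295.9])) [732. 217.  58.]
```

Call:
jog_arm --pt "-1 1.1 -2.8 4 0 0 0" --pt "-1 1.1 -2.8 9 0 0 0" --pt "-1 1.1 -2.8 14 0 0 0" --pt "-1 1.1 -2.8 17.5 0 0 0" --pt "-1 1.1 -2.8 18.6 0 0 0"

```text
time: 13.45
tcp_pos: [595.7, 175.2, 95.2]
ee_rot: [3.14, -0.062, 0.035]
force: [-0.1, 0.0, 0.9]
grip_width: 0.4
grip_force: 0.0
```

Call:
jog_arm --pt "-1 0 0 0.3 0 0 0" --pt "-1 0 0 0.6 0 0 0" --pt "-1 0 0 0.9 0 0 0" --pt "-1 0 0 1.2 0 0 0" --pt "-1 0 0 1.2 0 0 0"

```text
time: 14.08
tcp_pos: [596.8, 176.6, 85.2]
ee_rot: [3.141, -0.06, 0.041]
force: [0.6, 0.3, 2.5]
grip_width: 0.3
grip_force: 1.2
```

```bash
python3 st.py
```

```text
14.075 [596.8 176.6  85.2] F [0.6 0.3 2.5] w 0.3 q [ 0.23  0.63  1.47 -0.01  1.02  1.84]
tool x [ 0.999 -0.038  0.026] z [ 0.026 -0.001 -1.   ]
```

Call:
jog_arm --pt "-1 0 -0.1 0.25 0 0 0" --pt "-1 0 -0.1 0.45 0 0 0" --pt "-1 0 -0.1 0.6 0 0 0" --pt "-1 0 -0.1 0.7 0 0 0" --pt "-1 0 -0.1 0.7 0 0 0"

```text
time: 14.7
tcp_pos: [597.1, 177.6, 80.6]
ee_rot: [3.141, -0.06, 0.042]
force: [-12.4, -5.2, 30.1]
grip_width: -0.4
grip_force: 15.2
```

The button has bottomed: 30 N is well above the 5 N needed for full travel. Letting go.

Call:
jog_arm --pt "-1 0 0 -0.3 0 0 0" --pt "-1 0 0 -1.5 0 0 0" --pt "-1 0 0 -4 0 0 0" --pt "-1 0 0 -8 0 0 0" --pt "-1 -1 0 -13 0 0 0"

```text
time: 15.32
tcp_pos: [583.0, 178.0, 208.1]
ee_rot: [3.14, -0.06, 0.036]
force: [0.9, 0.1, 0.9]
grip_width: 0.3
grip_force: 0.0
```

Call:
jog_arm --pt "-1 -4 0 -5 0 0 0" --pt "-1 -9 0 -8 0 0 0" --pt "-1 -12 0 -8 0 0 0" --pt "-1 -12 0 -8 0 0 0" --pt "-1 -12 0 -8 0 0 0"

```text
time: 15.95
tcp_pos: [462.0, 182.7, 284.6]
ee_rot: [3.141, -0.06, 0.04]
force: [-0.3, -0.2, -0.7]
grip_width: -0.0
grip_force: 0.0
```

```bash
python3 st.py;python3 rk.py
python3 - <<'E'
from workcell import eyes
import cv2,numpy as np
a=eyes.get_image("side")["img"][140:440,130:530]
b=eyes.get_image("top")["img"][50:350,120:560]
cv2.imwrite("pics/d.png",np.hstack([cv2.resize(a,(380,285)),cv2.resize(b,(418,285))])[:,:,::-1])
E
```

```text
15.95 [462.  182.7 284.6] F [-0.3 -0.2 -0.7] w -0.0 q [ 0.31  0.15  1.64 -0.01  1.33  1.92]
tool x [ 0.999 -0.038  0.025] z [ 0.025 -0.001 -1.   ]
teal 1699 [297 172  96  28] bot edge
blue [[693.4, -33.4], [669.3, -3.6], [666.6, -90.1]]
ends [[642.0, 58.9], [635.1, -127.1]] yaw -0.037 origin~ [683.6 -35.7]
home frame x,y,yaw 9.5 0.6 -0.003
```

View pics/d.png

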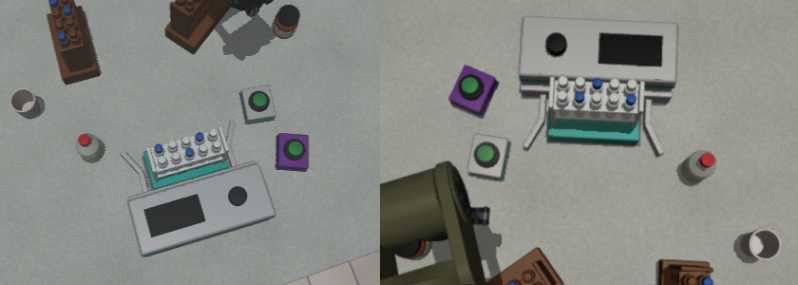

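The rack is home and square between the guides (right panel 595,110). The button is released, and the bottle and beaker stand untouched. Handing in.

```bash
python3 -c "
from workcell import job
print(job.hand_in())"
```

```text
the job is handed in; nothing more can be done
None
```

The rack was pushed upright on its teal base until the stop's force showed. The start button was then pressed to its end (30 N) and released. The job is handed in, but the hand-in call returned no verdict.

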